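# Stand the toppled key mirror up on its wire stand

## Task

The key mirror on the entryway shelf has toppled face down onto its two key pegs. Swing the wire stand on its back fully open while it still lies there, then tip the mirror up so that it stands by itself on its bottom edge and the stand, leaning back, about where its bottom edge lies now. It is glass, so keep it guided past the balance point and lower it gently onto the stand, never letting it drop or fall over, and do not knock the other things about.

Things in the scene. Friction and masses are not known exactly. Their poses are not given: they have to be found in the camera images.
- mirror: Wood-framed mirror panel 160 mm wide, 150 tall, 14 thick, 0.5 to 0.9 kg. Origin: middle of its bottom edge, face (glass) side. Axes: x out of the back, y along the bottom edge, z up the panel: face at x = 0, back at x = 14 mm, top edge at z = 150 mm. Starts face down, back up, bottom edge on the mat on the robot's left, top edge on its right. Stands on its open stand leaning back about 0.31 rad.
- top_edge (a point): Middle of the top edge, half way through its thickness (x = 7, z = 150 mm in the mirror's frame); mirror's axes. At the start the panel slopes at 22 degrees and this edge, on the robot's right, is about 56 mm above the mat, so a finger fits under it between the pegs. The bottom edge only rests on the mat, with ordinary friction; lifting the top edge tips the mirror about it.
- peg_left (a point): Root of one of two steel key pegs, on the face at y = 55, z = 110 mm of the mirror's frame (the other at y = -55); mirror's axes. The pegs are 12 mm thick and stick 42 mm out of the face (to -x). At the start the mirror lies on the peg ends and its bottom edge.
- stand (a joint): Opening angle of the wire stand in rad: 0 folded parallel to the back, 0.80 fully open against its stop. It starts partly open, between 0.30 and 0.45. A friction hinge (about 0.07 N m, some 0.7 N at the bar): it stays where it is left. Pushing hard against the stop lifts the mirror's bottom edge.
- stand_hinge (a point): Middle of the stand's hinge axis, which runs along the mirror's y at x = 30, z = 100 mm of the mirror's frame; mirror's axes. Two blocks at y = +-36 mm, 16 mm wide, 18 mm long, standing 22 mm off the back, hold the stand.
- stand_bar (a point): Middle of the stand's cross bar. The stand is a U of 10 mm round steel: two arms 62 mm clear of each other, and the bar along the mirror's y, 96 mm from the hinge. It swings away from the back as it opens: bar at x = 30 + 96 sin(angle), z = 100 - 96 cos(angle) mm in the mirror's frame. Axes: the stand's own, parallel to the mirror's at angle 0.
- mat: Thin grey felt mat, 280 mm (x) by 420 mm (y), 3 mm thick, fixed on the shelf under the mirror; origin at the centre of its underside.
- shaker: Green lidded shaker cup, 92 mm across, 190 mm tall, standing left of the mirror; origin at its foot. Leave alone.
- glasses_case: Brown spectacle case 160 mm long (its x), 65 mm wide, 45 mm tall, lying to the right of the mirror; origin under its centre. Leave alone.
- pushup_handle: Blue push-up handle, 192 mm long (its x), 130 mm wide, 123 mm tall, standing beyond the mirror; origin under its centre. Leave alone.
Not all that is in view belongs to the job. Leave any green or purple look-alike of the mirror alone.

How it is judged:
By the outcome, as a careful person would: the job done as asked, in the order asked, and still so for the second after the job is handed in, with the robot touching nothing.
It also fails if it takes over 64 s, if anything falls off the work surface, if the arm or the gripper's body presses on something with over 40 N, if the wrist force passes 120 N, or if a joint passes its speed limit or range.

## Robot

A 6-joint arm with a two-finger parallel gripper is mounted at the origin on the work surface. World frame = base frame: x ahead of the robot, y to its left, z up, the work surface at z = 0. Lengths are in m, angles in degrees, forces in N, time in s.
With the tool pointing down it reaches from about 0.35 to 0.925 m from the base axis. Payload 6.4 kg.
Tool frame: the origin (TCP) lies at the very end of the fingers, on their centre line; the grasp point (between the pads) lies grip_depth behind it (grip_depth is the distance from the TCP to the grasp point, in m); z points along the fingers, y is the direction in which the jaws open and shut (so a half turn about z gives the same grasp; the last joint's range is limited). The gripper opens to 94 mm and grips with 3 to 60 N. Pads are 16 mm wide; open, the fingers measure 119 mm over their backs; the gripper's body (75 mm by 177 mm) begins 78 mm behind the grasp point.
Start: joints at [65.14, 14.043, 89.255, -0, 76.702, -9.975], TCP at [0.167, 0.628, 0.205] pointing down, gripper open.
Joint ranges: [-179.41, 179.41], [-58.25, 129.5], [7.25, 145.43], [-54.29, 234.29], [11.92, 165.04], [-157.13, 157.13]. Speed limits (degrees/s): [147.25, 147.25, 180, 180, 180, 180].

## Interface

Orientations are given as [roll, pitch, yaw] about the fixed x, y, z axes, in that order (R = Rz(yaw) Ry(pitch) Rx(roll)).
In Python, from plant import observe, camera, close_job, grip_depth gives the robot as it stands. The module is installed in compiled form; this text tells all that it offers.
- The arm moves only by the shell command python3 -m handwheel 'ROWS'. ROWS is JSON, a list of rows, each a list of 5 numbers: the shift along the tool's x, y, z in mm, then the turn about the tool's z in degrees, then the opening, from 0 (shut) to 1 (fully open). A call has 1 to 10 rows; each row shifts and turns the commanded pose from where the row before left it, along the tool's axes as they then stand; what a row does not reach is not made up. A row lasts 1/10 s, in which the tool goes at most 50 mm and 8.59 degrees, less where a joint would pass 70% of its speed; a pose out of reach is approached as far as the arm can. A call is refused whole if a number of a shift passes 50 or a number of a turn 8.59, either way. A call with a gripper value outside its range is refused whole. The fingers move at their own pace and stop on an object; the grip force is fixed at half the most. Time passes only in rows, so rows that do not move let the fingers close. It gives the time, the measured TCP pose, the force and the opening at its end, in the units of the state.
- observe(): the state, without advancing time (a new reading comes with each control period).
- camera(name): name is "scene" or "top" or "wrist"; returns a dict with "img" (420x560x3 uint8, red, green, blue), "z_map" (420x560 float32, m along the optical axis (not along the pixel's ray), 0 where there is no reading), "mtx" (3x3 intrinsics, pixels), "xyz" and "rotation" of the camera in the world; the wrist camera has in their place "hand_eye" (4x4, takes a point from camera to tool coordinates, whose origin is the TCP and whose axes are the flange's). Camera axes: x right, y down, z forward; pixel columns grow to the right and rows downward; lengths in m; the calibration is good to about 2 mm. A picture is of the moment at which its call begins: read the wrist's pose just before it.
- close_job(): hands the job in, once; it reports no verdict.
The state is a dict: "time_s": time; "qpos": joint angles; "qvel": joint speeds; "joint_efforts": joint torques, N m; "ee_pos": TCP position; "tcp_rot": TCP orientation; "wrist_force": force on the tool from outside, world axes, zero at the start; "ft_torque": the same for the moment, N m; "grip_width": finger opening in m.
Only numpy, scipy, OpenCV 4.12 (cv2) and the standard library are available. Lean on these libraries where they do the work, as an engineer would, in place of code of your own. Each camera call takes 0.05 s, during which the arm holds its last target. There are 200 camera calls.

## Working session

There is one attempt and no reset: what is moved stays moved. The work goes in short steps, Python scripts to look and compute and a shell command to move; the robot and the scene stay as the last step left them, time stands still between calls to the robot, and variables do not carry over. Pictures are saved under pics/ and viewed, about 8 in all and at most 12, crops included, and the job is handed in when it is done.

```bash
mkdir -p pics; ls; python3 - <<'E'
from plant import observe,camera,grip_depth
import cv2,numpy as np
print(observe(),grip_depth)
ims=[]
for n in("scene","top"):
    c=camera(n); np.savez(f"{n}0.npz",**c); ims.append(c["img"]); print(n,c["mtx"],c["xyz"],c["rotation"])
im=np.hstack(ims); im=cv2.resize(im,(800,300),interpolation=cv2.INTER_AREA)
cv2.imwrite("pics/a_scene.png",ims[0][:,:,::-1]);cv2.imwrite("pics/a_top.png",ims[1][:,:,::-1])
E
```

```text
pics
{'time_s': 0.0, 'qpos': array([ 6.51399931e+01,  1.40832867e+01,  8.93227356e+01, -1.55124672e-03,
        7.67013124e+01, -9.97418434e+00]), 'qvel': array([ 0.07657178, -0.00315631,  0.00560884, -0.12472041,  0.00662118,
        0.03893216]), 'joint_efforts': array([ 1.45666825e-03, -4.15835416e+01, -3.14602804e+01,  6.86084060e-02,
        3.33340815e-02, -1.36514846e-04]), 'ee_pos': array([0.16672105, 0.62764817, 0.20437506]), 'tcp_rot': array([-1.79894026e+02, -1.71046652e-02,  1.65114520e+02]), 'wrist_force': array([-0.23453966,  0.74748875,  0.39710713]), 'ft_torque': array([ 0.02328407,  0.00964821, -0.0021523 ]), 'grip_width': 0.09379856696768368} 0.0188
scene [[387.5140237    0.         280.18724873]
 [  0.         387.5140237  210.46450274]
 [  0.           0.           1.        ]] [ 1.25686912 -0.00740499  0.70729854] [-129.85409831   -0.96456636   82.97099684]
top [[490.27264078   0.         276.60119834]
 [  0.         490.27264078 209.58698237]
 [  0.           0.           1.        ]] [0.17466803 0.08049059 1.46702376] [-1.66774853e+02 -1.29789828e-01 -8.85337756e+01]
```

View pics/a_scene.png

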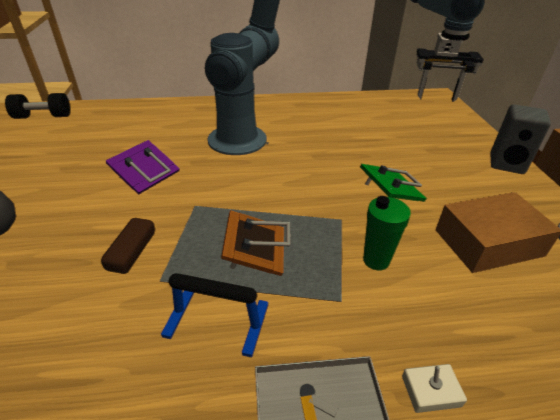

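View pics/a_top.png

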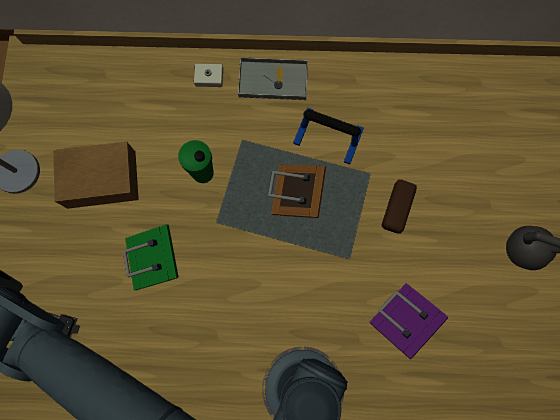

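The mirror lies at about (298,190) in the top view. Its stand bar is on its left at (272,186), its top edge on the right at about x=322. The green and purple look-alikes stand apart from it.

```bash
cat > h.py <<'E'
import numpy as np,cv2
from scipy.spatial.transform import Rotation as R
def cloud(c,T=None):
    z=c["z_map"];h,w=z.shape;u,v=np.meshgrid(np.arange(w),np.arange(h));K=c["mtx"]
    p=np.stack([(u-K[0,2])/K[0,0]*z,(v-K[1,2])/K[1,1]*z,z],-1)
    if T is not None: return p@T[:3,:3].T+T[:3,3]
    return p@R.from_euler('xyz',c["rotation"],degrees=True).as_matrix().T+c["xyz"]
E
python3 - <<'E'
from h import *
for n,box in(("top",(255,155,335,225)),("scene",(215,205,300,280))):
    c=dict(np.load(n+"0.npz"));P=cloud(c);im=c["img"]
    hsv=cv2.cvtColor(im,cv2.COLOR_RGB2HSV)
    m=np.zeros(P.shape[:2],bool);x0,y0,x1,y1=box;m[y0:y1,x0:x1]=1
    m&=c["z_map"]>0
    wood=m&(hsv[...,1]>110)&(hsv[...,0]<18)&(P[...,2]<.08)
    p=P[wood];
    # robust plane
    k=np.ones(len(p),bool)
    for _ in range(6):
        A=np.c_[p[k,:2],np.ones(k.sum())];s=np.linalg.lstsq(A,p[k,2],rcond=None)[0]
        r=p[:,2]-np.c_[p[:,:2],np.ones(len(p))]@s;k=abs(r)<.005
    nn=np.array([-s[0],-s[1],1]);nn/=np.linalg.norm(nn)
    print(n,wood.sum(),k.sum(),"normal",nn.round(3),"tilt",np.degrees(np.arccos(nn[2])).round(1),"updir",np.degrees(np.arctan2(s[1],s[0])))
    q=p[k];(cx,cy),(w,h),a=cv2.minAreaRect(q[:,:2].astype(np.float32));b=cv2.boxPoints(((cx,cy),(w,h),a))
    print("rect",cx,cy,w,h,a);print(np.c_[b,np.c_[b,np.ones(4)]@s].round(4))
    # stand: grey pixels over plane
    d=(P-[cx,cy,s@[cx,cy,1]])@nn
    st=m&(d>.012)&(d<.12)&(hsv[...,1]<90)
    g=P[st];print("stand",len(g),g.min(0),g.max(0),"maxd",d[st].max())
    mat=m&0 if 0 else None
    # neighbours: mat height
    print("matz",np.median(P[y0:y0+5,x0-25:x0-5,2]))
c=dict(np.load("top0.npz"));P=cloud(c)
for nm,(x,y) in dict(shaker=(196,155),case=(400,205),hl=(299,130),hr=(350,152),bar0=(306,113),bar1=(360,130),tab=(100,300)).items():print(nm,P[y,x].round(3))
im=cv2.resize(c["img"][140:240,240:380],None,fx=5,fy=5,interpolation=cv2.INTER_CUBIC)
cv2.imwrite("pics/b.png",im[:,:,::-1])
E
```

```text
top 1662 1422 normal [0.049 0.367 0.929] tilt 21.7 updir -97.53587389045443
rect 0.5724708437919617 0.024599820375442505 0.14104695618152618 0.16156616806983948 82.85231018066406
[[ 0.4835 -0.0353  0.0712]
 [ 0.6439 -0.0554  0.0708]
 [ 0.6614  0.0845  0.0146]
 [ 0.5011  0.1046  0.0151]]
stand 420 [ 0.49781066 -0.00525209 -0.00345719] [0.69576692 0.15885417 0.08362888] maxd 0.06146915143295006
matz 0.0003180577386593386
scene 2590 2380 normal [0.053 0.368 0.928] tilt 21.8 updir -98.20221194309367
rect 0.526321530342102 0.0414256677031517 0.16113589704036713 0.28075823187828064 72.89038848876953
[[ 3.685e-01  5.700e-03  6.350e-02]
 [ 6.368e-01 -7.690e-02  8.090e-02]
 [ 6.842e-01  7.710e-02  1.720e-02]
 [ 4.159e-01  1.597e-01 -2.000e-04]]
stand 478 [ 0.52928108 -0.00418626  0.06114435] [0.62594221 0.11535325 0.0775611 ] maxd 0.05806805144954772
matz 0.0018219267501368708
shaker [0.624 0.311 0.188]
case [ 0.534 -0.284  0.039]
hl [0.776 0.022 0.014]
hr [ 0.706 -0.139  0.017]
bar0 [0.786 0.006 0.122]
bar1 [ 0.741 -0.155  0.111]
tab [ 0.233  0.599 -0.002]
```

View pics/b.png

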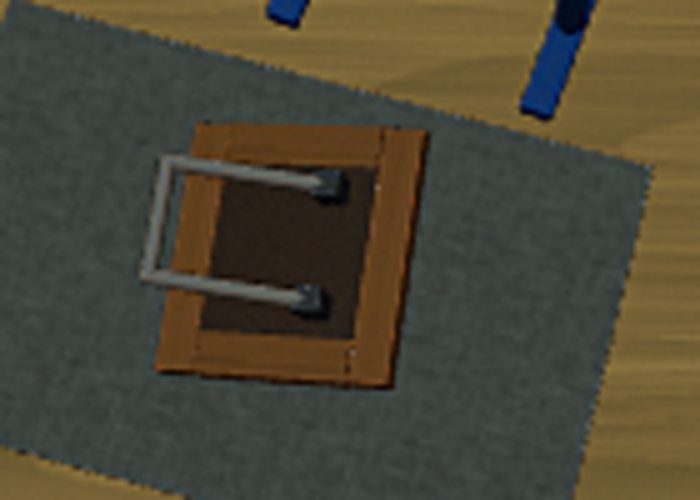

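```bash
python3 -m handwheel '[[0,0,-40,0,1],[0,0,-40,0,1],[-38,-30,0,0,1],[-38,-30,0,0,1],[-38,-30,0,0,1],[-38,-30,0,0,1],[-38,-30,0,0,1],[-38,-30,0,0,1],[-38,-30,0,0,1],[-38,-30,0,0,1]]'
python3 -m handwheel '[[-38,-30,0,0,1],[-38,-30,0,0,1],[-38,-30,0,0,1],[-38,-30,0,0,1],[-8,-13,0,0,1],[0,0,0,8.23,1],[0,0,0,8.23,1],[0,0,0,8.23,1],[0,0,0,8.23,1],[0,0,0,8.23,1]]'
python3 -m handwheel '[[0,0,0,8.23,1],[0,0,0,8.23,1],[0,0,0,8.23,1],[0,0,0,8.23,1],[0,0,0,8.23,1],[0,0,0,0,1],[0,0,0,0,1]]'
cat >> h.py <<'E'
def tool(o):
    T=np.eye(4);T[:3,:3]=R.from_euler('xyz',o["tcp_rot"],degrees=True).as_matrix();T[:3,3]=o["ee_pos"];return T
E
python3 - <<'E'
from h import *
from plant import observe,camera
o=observe();c=camera("wrist");np.savez("w1.npz",T=tool(o),**c)
print(o["ee_pos"],o["tcp_rot"],o["wrist_force"],c["hand_eye"].round(3))
cv2.imwrite("pics/c.png",c["img"][:,:,::-1])
E
```

```text
time_s: 1.1
ee_pos: [0.3997, 0.3164, 0.2851]
tcp_rot: [-180.0, -0.0, 165.1]
wrist_force: [-0.0, 1.0, 0.2]
grip_width: 0.0943
time_s: 2.1
ee_pos: [0.5189, 0.149, 0.285]
tcp_rot: [-180.0, -0.0, 123.7]
wrist_force: [-0.8, 0.9, -1.2]
grip_width: 0.0941
time_s: 2.8
ee_pos: [0.5191, 0.1489, 0.2852]
tcp_rot: [-180.0, 0.0, 83.0]
wrist_force: [0.9, -0.4, -0.4]
grip_width: 0.0936
[0.51913207 0.14888091 0.28521305] [-1.79966111e+02  1.86040907e-03  8.30169823e+01] [ 0.91912756 -0.38826348 -0.38106456] [[-0.    -0.958 -0.286  0.083]
 [ 1.    -0.    -0.001 -0.   ]
 [ 0.001 -0.286  0.958 -0.179]
 [ 0.     0.     0.     1.   ]]
```

View pics/c.png

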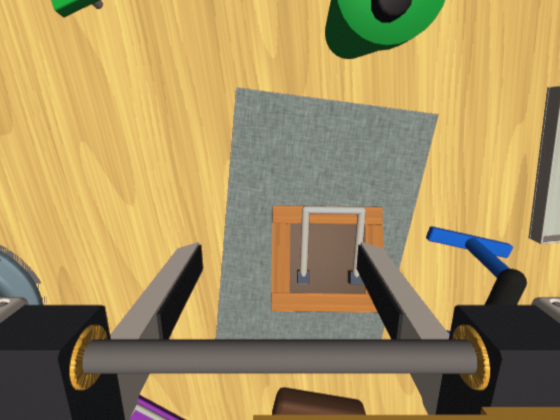

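The wrist view shows the mirror frame from (273,207) to (382,311), the stand bar at row 210 between columns 304 and 363, and the hinge blocks at (303,276) and (354,276). The jaws are parallel to the bar.

```bash
cat > m.py <<'E'
from h import *
def fit(c,T,box,pr=True):
    P=cloud(c,T@c["hand_eye"]);im=c["img"];hsv=cv2.cvtColor(im,cv2.COLOR_RGB2HSV)
    m=np.zeros(P.shape[:2],bool);x0,y0,x1,y1=box;m[y0:y1,x0:x1]=1;m&=c["z_map"]>0
    w=m&(hsv[...,1]>100)&(hsv[...,0]<20)&(P[...,2]>.006)
    p=P[w];k=np.ones(len(p),bool)
    for _ in range(8):
        A=np.c_[p[k,:2],np.ones(k.sum())];s=np.linalg.lstsq(A,p[k,2],rcond=None)[0]
        r=p[:,2]-np.c_[p[:,:2],np.ones(len(p))]@s;k=abs(r)<.004
    n=np.array([-s[0],-s[1],1]);n/=np.linalg.norm(n)
    q=p[k].astype(np.float32);rc=cv2.minAreaRect(q[:,:2]);b=cv2.boxPoints(rc);b=np.c_[b,np.c_[b,np.ones(4)]@s]
    b=b[np.argsort(b[:,2])];bot=b[:2].mean(0);top=b[2:].mean(0)
    y=b[0]-b[1];y*=-np.sign(y[0])/np.linalg.norm(y) # mirror y ~ -x world
    z=np.cross(n,y)
    M=np.c_[n,y,z];O=(bot+top)/2-M@[.014,0,.075]
    print("N",len(p),k.sum(),"tilt",np.degrees(np.arccos(n[2])).round(2),"len",np.linalg.norm(top-bot).round(4),"wid",np.linalg.norm(b[0]-b[1]).round(4),"yaw",np.degrees(np.arctan2(z[1],z[0])).round(2),"O",O.round(4))
    L=(P-O)@M; g=m&(L[...,0]>.022)&(L[...,0]<.15)&(abs(L[...,1])<.06)&(L[...,2]<.12)&(L[...,2]>-.03)
    return P,L,g,O,M
E
python3 - <<'E'
from m import *
c=dict(np.load("w1.npz"));T=c.pop("T")
P,L,g,O,M=fit(c,T,(255,195,400,325))
q=L[g];print(len(q))
a=q[(q[:,2]>.02)&(q[:,2]<.085)]
for s in(1,-1):
    t=a[a[:,1]*s>0];print("arm",s,len(t),"y",np.median(t[:,1]).round(4),"fit",np.polyfit(t[:,2],t[:,0],1))
    hb=q[(q[:,1]*s>0)&(q[:,2]>.094)];print(" block",len(hb),hb.min(0).round(4),hb.max(0).round(4))
b=q[(abs(q[:,1])<.025)];print("bar",len(b),np.median(b,0).round(4),(O+M@np.median(b,0)).round(4))
print("angle", np.degrees(np.arctan2(np.median(b[:,0])-.005-.030,.1-np.median(b[:,2]))))
E
```

```text
Traceback (most recent call last):
  File "m.py", line 11, in fit
    q=p[k].astype(np.float32);rc=cv2.minAreaRect(q[:,:2]);b=cv2.boxPoints(rc);b=np.c_[b,np.c_[b,np.ones(4)]@s]
                                 ~~~~~~~~~~~~~~~^^^^^^^^^
cv2.error: OpenCV(4.12.0) /io/opencv/modules/imgproc/src/convhull.cpp:143: error: (-215:Assertion failed) total >= 0 && (depth == CV_32F || depth == CV_32S) in function 'convexHull'
```

```bash
python3 - <<'E'
from m import *
c=dict(np.load("w1.npz"));T=c.pop("T");P=cloud(c,T@c["hand_eye"]);hsv=cv2.cvtColor(c["img"],cv2.COLOR_RGB2HSV)
for v,u in((150,300),(215,290),(300,330),(260,280)):print(P[v,u],c["z_map"][v,u],hsv[v,u])
E
```

```text
[0.55132439 0.17801132 0.00410366] 0.45558628 [ 63  17 139]
[0.52653165 0.08954908 0.02193753] 0.4644684 [ 14 167 194]
[ 0.56884006 -0.02960411  0.06379913] 0.45662066 [ 14 166 194]
[0.5049425  0.03190665 0.04541218] 0.45909134 [ 14 166 193]
```

```bash
sed -i 's/(P\[...,2\]>.006)/(P[...,2]>.006)\&(P[...,2]<.085)/; s/    for _ in range(8):/    for j in range(12):/; s/k=abs(r)<.004/k=abs(r-np.median(r))<max(.004,.03*.7**j)/' m.py
cat > t1.py <<'E'
from m import *
import sys
c=dict(np.load(sys.argv[1]));T=c.pop("T")
P,L,g,O,M=fit(c,T,eval(sys.argv[2]))
q=L[g];print(len(q))
a=q[(q[:,2]>.02)&(q[:,2]<.085)]
for s in(1,-1):
    t=a[a[:,1]*s>0];print("arm",s,len(t),"y",np.median(t[:,1]).round(4),"fit",np.polyfit(t[:,2],t[:,0],1))
    hb=q[(q[:,1]*s>0)&(q[:,2]>.094)];print(" block",len(hb),hb.min(0).round(4),hb.max(0).round(4))
b=q[(abs(q[:,1])<.025)];print("bar",len(b),np.median(b,0).round(4),(O+M@np.median(b,0)).round(4))
print("angle", np.arctan2(np.median(b[:,0])-.005-.030,.1-np.median(b[:,2])))
E
python3 t1.py w1.npz "(255,195,400,325)"
```

```text
Traceback (most recent call last):
  File "t1.py", line 4, in <module>
    P,L,g,O,M=fit(c,T,eval(sys.argv[2]))
              ~~~^^^^^^^^^^^^^^^^^^^^^^^
  File "m.py", line 11, in fit
    q=p[k].astype(np.float32);rc=cv2.minAreaRect(q[:,:2]);b=cv2.boxPoints(rc);b=np.c_[b,np.c_[b,np.ones(4)]@s]
                                 ~~~~~~~~~~~~~~~^^^^^^^^^
cv2.error: OpenCV(4.12.0) /io/opencv/modules/imgproc/src/convhull.cpp:143: error: (-215:Assertion failed) total >= 0 && (depth == CV_32F || depth == CV_32S) in function 'convexHull'
```

```bash
sed -i 's/cv2.minAreaRect(q\[:,:2\])/cv2.minAreaRect(q[:,:2].copy())/' m.py; python3 t1.py w1.npz "(255,195,400,325)"
```

```text
N 4906 4897 tilt 21.8 len 0.15 wid 0.1601 yaw -97.73 O [0.5811 0.0895 0.0032]
1598
arm 1 370 y 0.0364 fit [-0.39829005  0.07325688]
 block 129 [0.0258 0.0282 0.0948] [0.0381 0.0442 0.1072]
arm -1 282 y -0.0334 fit [-0.41625309  0.07374938]
 block 135 [ 0.025  -0.0435  0.094 ] [ 0.0382 -0.0276  0.1077]
bar 312 [0.0691 0.     0.01  ] [0.5834 0.1057 0.0711]
angle 0.36225107719131233
```

```bash
python3 -m handwheel '[[0,0,0,0.7,1],[-26,35,0,0,1],[-26,34.5,0,0,1],[0,0,0,0,1],[0,0,40,0,1],[0,0,40,0,1],[0,0,40,0,1],[0,0,40,0,1],[0,0,0,0,1],[0,0,0,0,1]]'
python3 - <<'E'
from h import *
from plant import observe,camera
o=observe();c=camera("wrist");np.savez("w2.npz",T=tool(o),**c)
print(o["ee_pos"],o["tcp_rot"],o["wrist_force"],o["grip_width"])
cv2.imwrite("pics/d.png",c["img"][:,:,::-1])
E
```

```text
time_s: 3.85
ee_pos: [0.5811, 0.0878, 0.126]
tcp_rot: [-180.0, -0.0, 82.2]
wrist_force: [0.2, 0.7, 1.1]
grip_width: 0.094
[0.58113425 0.08783852 0.12596345] [-1.79963366e+02 -4.86599072e-03  8.21501927e+01] [0.2078027  0.7240849  1.10163546] 0.09404104963572885
```

View pics/d.png

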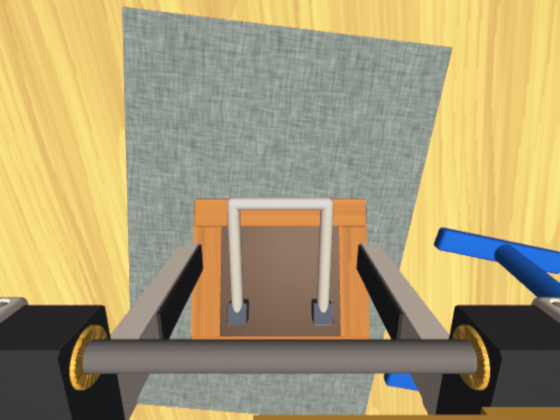

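The stand at columns 229–331 is centred between the fingertips at 202–358. I'll descend around the arms and close lightly.

```bash
python3 -m handwheel '[[0,0,35,0,1],[0,0,34,0,1],[0,0,0,0,0.9],[0,0,0,0,0.9],[0,0,0,0,0.88],[0,0,0,0,0.88],[0,0,0,0,0.88]]'
python3 -m handwheel '[[0,0,0,0,0.87],[0,0,0,0,0.87]]'
python3 -m handwheel '[[0,0,0,0,0.86],[0,0,0,0,0.86]]'
```

```text
time_s: 4.6
ee_pos: [0.5826, 0.0875, 0.0582]
tcp_rot: [179.8, -0.0, 82.1]
wrist_force: [0.3, -0.5, -0.2]
grip_width: 0.0826
time_s: 4.8
ee_pos: [0.5821, 0.0874, 0.0572]
tcp_rot: [179.9, -0.0, 82.1]
wrist_force: [0.9, 0.1, 1.1]
grip_width: 0.0818
time_s: 5.0
ee_pos: [0.5821, 0.0874, 0.0569]
tcp_rot: [179.9, -0.0, 82.1]
wrist_force: [1.1, -0.8, 1.4]
grip_width: 0.0812
```

```bash
python3 -m handwheel '[[0,0,-2,0,0.86],[0,0,-3,0,0.86],[-0.2,0,-3,0,0.86]]'
python3 -m handwheel '[[-0.3,0,-3,0,0.86],[-0.5,0,-3,0,0.86],[-0.7,0,-3,0,0.86],[0,0,0,0,0.86]]'
cat > look.py <<'E'
from h import *
from plant import observe,camera
import sys
o=observe();c=camera("wrist");np.savez(sys.argv[1]+".npz",T=tool(o),**c)
print(o["ee_pos"].round(4),o["wrist_force"].round(1),o["grip_width"])
E
python3 look.py w3; python3 t1.py w3.npz "(180,150,380,330)"
```

```text
time_s: 5.3
ee_pos: [0.5807, 0.0873, 0.0641]
tcp_rot: [-179.9, 0.0, 82.1]
wrist_force: [0.6, 0.7, -3.4]
grip_width: 0.0814
time_s: 5.7
ee_pos: [0.5805, 0.0858, 0.0737]
tcp_rot: [-179.9, -0.0, 82.1]
wrist_force: [-1.5, 0.2, -0.5]
grip_width: 0.0813
[0.5805 0.0858 0.0737] [-1.5  0.2 -0.5] 0.08132150085451094
N 5123 5108 tilt 21.84 len 0.0878 wid 0.1539 yaw -97.98 O [ 0.5845  0.1188 -0.0087]
9122
arm 1 3869 y 0.0377 fit [0.3853783  0.06421477]
 block 340 [0.0432 0.0307 0.094 ] [0.0592 0.0408 0.1102]
arm -1 3877 y -0.0382 fit [0.37965812 0.06454687]
 block 332 [ 0.0432 -0.041   0.094 ] [ 0.0591 -0.0311  0.1099]
bar 1640 [0.0853 0.     0.0502] [0.5824 0.1042 0.0892]
angle 0.7902654095806281
```

```bash
python3 -m handwheel '[[-0.6,0,-3,0,0.86],[-0.8,0,-3,0,0.86],[-0.9,0,-3,0,0.86],[-1,0,-3,0,0.86],[-1,0,-2.5,0,0.86],[0,0,0,0,0.86]]'
python3 -m handwheel '[[-0.5,0,-1.5,0,0.86],[0,0,0,0,0.86]]'
python3 -m handwheel '[[-0.5,0,-1.5,0,0.86],[0,0,0,0,0.86]]'
cat >> t1.py <<'E'
O=np.array([.5811,.0895,.0032]);pb=O+M@[0.030,0,.1];g=(P[...,2]>.06)&(np.arange(420)[:,None]<260);
B=np.median(P[g&(abs((P-O)@M[:,1])<.02)&(((P-O)@M[:,0])>.055)],0)
d=B-[0,0,.005]-pb;print("known-O bar top",B.round(4),"r",np.linalg.norm(d).round(4),"angle",(np.arctan2(d@M[:,0],-d@M[:,2])).round(3))
E
python3 look.py w4; python3 t1.py w4.npz "(180,150,380,330)"|egrep "tilt|known"
```

```text
time_s: 6.35
ee_pos: [0.5805, 0.0814, 0.0884]
tcp_rot: [180.0, 0.0, 82.1]
wrist_force: [-1.6, -0.9, -0.9]
grip_width: 0.0815
time_s: 6.55
ee_pos: [0.5804, 0.0809, 0.0896]
tcp_rot: [180.0, 0.0, 82.1]
wrist_force: [-2.0, -0.7, -2.1]
grip_width: 0.0814
time_s: 6.75
ee_pos: [0.5804, 0.0804, 0.0911]
tcp_rot: [180.0, 0.0, 82.1]
wrist_force: [-2.3, -0.5, -2.6]
grip_width: 0.0809
[0.5804 0.0804 0.0911] [-2.3 -0.5 -2.6] 0.08093972363193208
N 8097 8097 tilt 21.88 len 0.1033 wid 0.1604 yaw -98.11 O [ 0.5843  0.1113 -0.0056]
known-O bar top [0.5911 0.1005 0.1103] r 0.1013 angle 0.757
```

```bash
python3 -m handwheel '[[-0.5,0,-1.5,0,0.86],[0,0,0,0,0.86]]'
python3 -m handwheel '[[-0.4,0,-1,0,0.86],[0,0,0,0,0.86]]'
python3 look.py w5; python3 t1.py w5.npz "(180,150,380,330)"|egrep "tilt|known"
```

```text
time_s: 7.0
ee_pos: [0.5803, 0.08, 0.0924]
tcp_rot: [180.0, -0.0, 82.1]
wrist_force: [0.1, -0.6, -4.2]
grip_width: 0.0809
time_s: 7.2
ee_pos: [0.5801, 0.0796, 0.0934]
tcp_rot: [-180.0, 0.0, 82.1]
wrist_force: [-0.9, -0.9, -5.4]
grip_width: 0.0814
[0.5801 0.0796 0.0934] [-0.9 -0.9 -5.4] 0.08136372900885516
N 8504 8504 tilt 21.32 len 0.1052 wid 0.1608 yaw -97.98 O [ 0.5841  0.1111 -0.004 ]
known-O bar top [0.5905 0.0994 0.1129] r 0.102 angle 0.78
```

```bash
python3 -m handwheel '[[0,0,0.5,0,0.87],[0,0,0.5,0,0.88],[0,0,0,0,0.9],[0,0,0,0,1],[0,0,0,0,1],[0,0,-30,0,1],[0,0,-50,0,1],[0,0,-40,0,1],[0,0,0,0,1]]'
python3 look.py w6; python3 t1.py w6.npz "(180,150,400,330)"; python3 -c "
import numpy as np,cv2;cv2.imwrite('pics/e.png',np.load('w6.npz')['img'][:,:,::-1])"
```

```text
time_s: 8.15
ee_pos: [0.5843, 0.0795, 0.2204]
tcp_rot: [179.2, -0.1, 82.1]
wrist_force: [0.1, -0.3, 0.5]
grip_width: 0.094
[0.5843 0.0795 0.2204] [ 0.1 -0.3  0.5] 0.0940080024642302
N 8670 8670 tilt 21.78 len 0.1502 wid 0.1602 yaw -98.16 O [0.5813 0.0904 0.0032]
2550
arm 1 981 y 0.0325 fit [-0.9778632   0.13469282]
 block 202 [0.0266 0.0278 0.0943] [0.043  0.044  0.1078]
arm -1 980 y -0.0325 fit [-0.97670962  0.13455455]
 block 194 [ 0.0323 -0.0437  0.0944] [ 0.0426 -0.028   0.108 ]
bar 592 [ 0.103  -0.0005  0.0328] [0.5828 0.098  0.1109]
angle 0.7910755163979583
known-O bar top [0.5929 0.1621 0.3998] r 0.3617 angle 1.507
```

View pics/e.png

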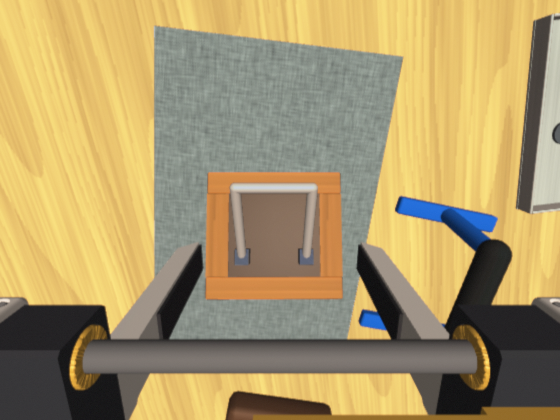

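The stand now reads 0.78–0.79 rad, with the bar at row 188 in the wrist view. The panel still lies at 21.8°. Next I'll move over the hinge blocks.

```bash
python3 -m handwheel '[[-37,0,0,0.2,1],[-37,0,40,0,1],[0,0,0,0,1],[0,0,0,0,1],[0,0,0,0,1]]'
python3 look.py w7; python3 t1.py w7.npz "(150,100,420,325)"|head -7
python3 - <<'E'
import numpy as np
c=np.load("w7.npz");T=c["T"];yw=np.arctan2(T[1,0],T[0,0]);t=np.array([.5813,.0904])-.0856*np.array([np.cos(np.radians(81.9)),np.sin(np.radians(81.9))])
d=t-T[:2,3];print("yaw",np.degrees(yw),"dx,dy mm",1e3*(T[:2,:2].T@d).round(4))
E
```

```text
time_s: 8.7
ee_pos: [0.5706, 0.01, 0.1759]
tcp_rot: [180.0, -0.0, 81.9]
wrist_force: [0.2, -0.3, -0.3]
grip_width: 0.0941
[0.5706 0.01   0.1759] [ 0.2 -0.3 -0.3] 0.09409901055126696
N 12574 12574 tilt 21.8 len 0.1495 wid 0.1605 yaw -98.06 O [0.5812 0.0904 0.0031]
4321
arm 1 1697 y 0.0326 fit [-1.0106445   0.13674314]
 block 310 [0.0252 0.0278 0.094 ] [0.0422 0.044  0.1084]
arm -1 1684 y -0.0328 fit [-1.01074947  0.13673538]
 block 317 [ 0.0237 -0.044   0.094 ] [ 0.0439 -0.028   0.1084]
bar 964 [0.103  0.     0.0343] [0.5821 0.0967 0.1114]
yaw 81.94567156881887 dx,dy mm [-4.5 -0.7]
```

```bash
python3 -m handwheel '[[-4.5,-0.7,0,0,1],[0,0,40,0,1],[0,0,40,0,1],[0,0,20,0,1],[0,0,10,0,1],[0,0,0,0,1],[0,0,0,0,1]]'
python3 -m handwheel '[[0,0,0,0,0.95],[0,0,0,0,0.94],[0,0,0,0,0.93],[0,0,0,0,0.93]]'
python3 -m handwheel '[[0,0,0,0,0.91],[0,0,0,0,0.91]]'
python3 -m handwheel '[[0,0,0,0,0.89],[0,0,0,0,0.89]]'
```

```text
time_s: 9.45
ee_pos: [0.5702, 0.005, 0.0673]
tcp_rot: [179.9, 0.0, 81.9]
wrist_force: [-0.3, 0.3, -0.3]
grip_width: 0.0939
time_s: 9.85
ee_pos: [0.5697, 0.0049, 0.0669]
tcp_rot: [179.9, 0.0, 81.9]
wrist_force: [-1.5, -0.1, 5.6]
grip_width: 0.0877
time_s: 10.05
ee_pos: [0.5697, 0.0049, 0.0669]
tcp_rot: [179.9, 0.0, 81.9]
wrist_force: [-1.1, -0.9, 5.7]
grip_width: 0.0874
time_s: 10.25
ee_pos: [0.5697, 0.0049, 0.0669]
tcp_rot: [179.9, 0.0, 81.9]
wrist_force: [-2.3, 0.2, 6.0]
grip_width: 0.0872
```

```bash
python3 -m handwheel '[[0.8,0,-1,0,0.9],[1,0,-1.2,0,0.9],[1,0,-1.2,0,0.9],[1.2,0,-1.3,0,0.9],[0,0,0,0,0.9]]'
python3 look.py w8; python3 t1.py w8.npz "(120,80,440,330)"|egrep "tilt|bar"
```

```text
time_s: 10.75
ee_pos: [0.5686, 0.0095, 0.0696]
tcp_rot: [-179.9, -0.0, 81.9]
wrist_force: [-0.5, 0.2, -5.3]
grip_width: 0.0873
[0.5686 0.0095 0.0696] [-0.5  0.2 -5.3] 0.08734948861286934
N 22991 22978 tilt 23.28 len 0.1491 wid 0.1608 yaw -97.97 O [0.5797 0.0927 0.0036]
bar 2478 [0.1025 0.0002 0.0352] [0.5811 0.1008 0.1117]
known-O bar top [0.5803 0.1006 0.1115] r 0.0979 angle 0.786
```

```bash
python3 -m handwheel '[[0.5,0,-1.5,0,0.9],[0.8,0,-1.5,0,0.9],[1,0,-1.5,0,0.9],[1,0,-1.2,0,0.9],[1.2,0,-1.2,0,0.9],[1.2,0,-1.2,0,0.9],[1.2,0,-1.2,0,0.9],[0,0,0,0,0.9]]'
python3 look.py w9; python3 t1.py w9.npz "(120,80,440,330)"|egrep "tilt|bar"
```

```text
time_s: 11.6
ee_pos: [0.5707, 0.016, 0.08]
tcp_rot: [180.0, -0.0, 81.9]
wrist_force: [0.1, -0.5, -6.0]
grip_width: 0.0876
[0.5707 0.016  0.08  ] [ 0.1 -0.5 -6. ] 0.08762915831825406
N 22447 22442 tilt 23.57 len 0.1492 wid 0.1606 yaw -98.05 O [0.582  0.0991 0.0135]
bar 2347 [ 0.1026 -0.0002  0.0354] [0.5835 0.1075 0.1217]
known-O bar top [0.582  0.1075 0.1216] r 0.1078 angle 0.851
```

```bash
python3 -m handwheel '[[0,0,2,0,0.9],[0,0,2,0,0.9],[0,0,2,0,0.9],[0,0,0,0,0.91],[0,0,0,0,0.915]]'
python3 -m handwheel '[[0,0,0,0,0.92],[0,0,0,0,0.92]]'
python3 look.py w10; python3 t1.py w10.npz "(120,80,440,330)"|egrep "tilt"
python3 -m handwheel '[[0,0,0,0,0.924],[0,0,0,0,0.924]]'
python3 look.py w10; python3 t1.py w10.npz "(120,80,440,330)"|egrep "tilt"
```

```text
time_s: 12.15
ee_pos: [0.5705, 0.0158, 0.0736]
tcp_rot: [-180.0, -0.0, 81.9]
wrist_force: [0.2, -0.2, -6.5]
grip_width: 0.0872
time_s: 12.35
ee_pos: [0.5707, 0.0158, 0.0739]
tcp_rot: [180.0, 0.0, 81.9]
wrist_force: [-0.5, 0.7, -5.6]
grip_width: 0.0876
[0.5707 0.0158 0.0739] [-0.5  0.7 -5.6] 0.08761068644930134
N 23063 23052 tilt 23.58 len 0.1495 wid 0.1607 yaw -98.05 O [0.5817 0.0988 0.0074]
time_s: 12.6
ee_pos: [0.5706, 0.0158, 0.0738]
tcp_rot: [180.0, 0.0, 81.9]
wrist_force: [-0.2, -0.1, -6.4]
grip_width: 0.0875
[0.5706 0.0158 0.0738] [-0.2 -0.1 -6.4] 0.08753066612163499
N 23088 23079 tilt 23.58 len 0.1493 wid 0.1606 yaw -98.08 O [0.5818 0.0989 0.0074]
```

```bash
for k in 1; do python3 -m handwheel '[[0,0,0,0,0.928],[0,0,0,0,0.928]]'|tail -2
python3 look.py w10; python3 t1.py w10.npz "(120,80,440,330)"|egrep "tilt"
python3 -m handwheel '[[0,0,0,0,0.93],[0,0,0,0,0.93]]'|tail -2
python3 look.py w10; python3 t1.py w10.npz "(120,80,440,330)"|egrep "tilt"
python3 -m handwheel '[[0,0,0,0,0.932],[0,0,0,0,0.932]]'|tail -2
python3 look.py w10; python3 t1.py w10.npz "(120,80,440,330)"|egrep "tilt"; done
```

```text
wrist_force: [0.2, 0.5, -6.0]
grip_width: 0.0877
[0.5706 0.0158 0.0738] [ 0.2  0.5 -6. ] 0.08766626066142083
N 22969 22961 tilt 24.33 len 0.1502 wid 0.1607 yaw -98.08 O [0.5817 0.0977 0.0063]
wrist_force: [-0.1, -0.4, -5.4]
grip_width: 0.0879
[0.5706 0.0158 0.0738] [-0.1 -0.4 -5.4] 0.0878536257577181
N 22640 22629 tilt 26.36 len 0.149 wid 0.1606 yaw -98.05 O [0.5814 0.0952 0.0034]
wrist_force: [-0.8, 0.5, -5.7]
grip_width: 0.0876
[0.5706 0.0158 0.0738] [-0.8  0.5 -5.7] 0.08763794655425017
N 22631 22621 tilt 26.36 len 0.1489 wid 0.161 yaw -98.04 O [0.5813 0.0953 0.0034]
```

```bash
python3 -m handwheel '[[1,0,-1.1,0,0.93],[1,0,-1.1,0,0.93],[1,0,-1.1,0,0.93],[1,0,-1.1,0,0.93],[1.1,0,-1.1,0,0.93],[0,0,0,0,0.93]]'|tail -2
python3 look.py w11; python3 t1.py w11.npz "(120,80,440,330)"|egrep "tilt"
python3 -m handwheel '[[1.1,0,-1.1,0,0.93],[1.1,0,-1.1,0,0.93],[1.1,0,-1.1,0,0.93],[1.1,0,-1.1,0,0.93],[1.1,0,-1.1,0,0.93],[0,0,0,0,0.93]]'|tail -2
python3 look.py w12; python3 t1.py w12.npz "(120,80,440,330)"|egrep "tilt"
```

```text
wrist_force: [-0.2, 0.1, -6.4]
grip_width: 0.0873
[0.5714 0.021  0.0794] [-0.2  0.1 -6.4] 0.08734090696042114
N 20329 20324 tilt 30.51 len 0.1405 wid 0.1607 yaw -98.08 O [0.5819 0.0983 0.0012]
wrist_force: [-0.6, 0.2, -6.9]
grip_width: 0.0879
[0.5722 0.0264 0.085 ] [-0.6  0.2 -6.9] 0.08785635392547604
N 19679 19679 tilt 34.67 len 0.1259 wid 0.1609 yaw -98.1 O [ 0.5826  0.1037 -0.0034]
```

```bash
sed -i 's/O=(bot+top)\/2-M@\[.014,0,.075\]/O=bot-M@[.014,0,0]/' m.py
python3 -m handwheel '[[1.5,0,-1.2,0,0.93],[1.5,0,-1.2,0,0.93],[1.6,0,-1.1,0,0.93],[1.6,0,-1.1,0,0.93],[1.6,0,-1.1,0,0.93],[0,0,0,0,0.93]]'|tail -2
python3 look.py w13; python3 t1.py w13.npz "(120,80,440,330)"|egrep "tilt"
python3 -m handwheel '[[1.6,0,-1,0,0.93],[1.6,0,-1,0,0.93],[1.6,0,-1,0,0.93],[1.6,0,-0.9,0,0.93],[1.7,0,-0.9,0,0.93],[0,0,0,0,0.93]]'|tail -2
python3 look.py w14; python3 t1.py w14.npz "(120,80,440,330)"|egrep "tilt"
```

```text
wrist_force: [0.1, 0.2, -5.7]
grip_width: 0.0878
[0.5733 0.0343 0.0907] [ 0.1  0.2 -5.7] 0.08777629204952396
N 20867 20867 tilt 36.92 len 0.1133 wid 0.1611 yaw -97.4 O [0.5815 0.0982 0.0065]
wrist_force: [-0.7, 0.0, -6.8]
grip_width: 0.0878
[0.5744 0.0423 0.0954] [-0.7  0.  -6.8] 0.08776802438287419
N 20553 20553 tilt 36.87 len 0.1056 wid 0.1606 yaw -98.12 O [0.583  0.1063 0.0111]
```

```bash
python3 -m handwheel '[[-1,0,1.5,0,0.93],[-1,0,1.5,0,0.93],[-1,0,1.5,0,0.93],[0,0,0,0,0.932],[0,0,0,0,0.932]]'|tail -2
python3 look.py w14; python3 t1.py w14.npz "(120,80,440,330)"|egrep "tilt"
python3 -m handwheel '[[0,0,0,0,0.933],[0,0,0,0,0.933]]'|tail -2
python3 look.py w14; python3 t1.py w14.npz "(120,80,440,330)"|egrep "tilt"
python3 -m handwheel '[[0,0,0,0,0.934],[0,0,0,0,0.934]]'|tail -2
python3 look.py w14; python3 t1.py w14.npz "(120,80,440,330)"|egrep "tilt"
```

```text
wrist_force: [-0.5, 0.1, -5.5]
grip_width: 0.0878
[0.5738 0.039  0.0907] [-0.5  0.1 -5.5] 0.08784573353700245
N 21746 21746 tilt 39.32 len 0.1141 wid 0.161 yaw -98.17 O [0.582  0.0987 0.0039]
wrist_force: [0.9, 0.5, -5.3]
grip_width: 0.0878
[0.574  0.0391 0.0909] [ 0.9  0.5 -5.3] 0.08777464385348441
N 21893 21893 tilt 39.49 len 0.1141 wid 0.1609 yaw -97.86 O [0.5816 0.0989 0.0036]
wrist_force: [0.2, 0.4, -6.4]
grip_width: 0.0877
[0.5739 0.0391 0.0908] [ 0.2  0.4 -6.4] 0.08774951218978727
N 21907 21905 tilt 39.5 len 0.1143 wid 0.1608 yaw -97.97 O [0.5818 0.0988 0.0036]
```

```bash
python3 -m handwheel '[[1.5,0,-1,0,0.933],[1.6,0,-0.9,0,0.933],[1.6,0,-0.9,0,0.933],[1.6,0,-0.9,0,0.933],[1.6,0,-0.8,0,0.933],[0,0,0,0,0.933]]'|tail -2
python3 look.py w15; python3 t1.py w15.npz "(120,60,440,330)"|egrep "tilt"
python3 -m handwheel '[[1.7,0,-0.8,0,0.933],[1.7,0,-0.8,0,0.933],[1.7,0,-0.8,0,0.933],[1.7,0,-0.8,0,0.933],[1.7,0,-0.8,0,0.933],[0,0,0,0,0.933]]'|tail -2
python3 look.py w16; python3 t1.py w16.npz "(120,60,440,330)"|egrep "tilt"
```

```text
wrist_force: [-0.4, -1.1, -2.9]
grip_width: 0.0881
[0.5752 0.047  0.0956] [-0.4 -1.1 -2.9] 0.08807326182647791
N 19112 19111 tilt 44.05 len 0.1055 wid 0.1607 yaw -98.08 O [0.582  0.0988 0.004 ]
wrist_force: [-2.0, -1.5, -0.2]
grip_width: 0.0878
[0.5764 0.0554 0.0997] [-2.  -1.5 -0.2] 0.08779580910126532
N 15629 15629 tilt 48.77 len 0.0979 wid 0.1609 yaw -98.22 O [0.5821 0.0989 0.0042]
```

```bash
python3 -m handwheel '[[1.8,0,-0.8,0,0.933],[1.8,0,-0.8,0,0.933],[1.8,0,-0.7,0,0.933],[1.8,0,-0.7,0,0.933],[1.8,0,-0.6,0,0.933],[0,0,0,0,0.933]]'|tail -2
python3 look.py w17; python3 t1.py w17.npz "(120,60,440,330)"|egrep "tilt"
python3 -m handwheel '[[1.8,0,-0.6,0,0.933],[1.8,0,-0.6,0,0.933],[1.9,0,-0.5,0,0.933],[1.9,0,-0.5,0,0.933],[1.9,0,-0.4,0,0.933],[0,0,0,0,0.933]]'|tail -2
python3 look.py w18; python3 t1.py w18.npz "(120,60,440,330)"|egrep "tilt"
python3 - <<'E'
from plant import camera
import cv2
c=camera("scene");cv2.imwrite("pics/f.png",cv2.resize(c["img"][130:290,170:400],None,fx=3,fy=3)[:,:,::-1])
E
```

```text
wrist_force: [-1.5, -2.2, 0.5]
grip_width: 0.0877
[0.5776 0.0645 0.1031] [-1.5 -2.2  0.5] 0.08765173657230084
N 15340 15335 tilt 53.56 len 0.0936 wid 0.1606 yaw -97.02 O [0.5817 0.0992 0.0039]
wrist_force: [-2.0, -2.7, 2.4]
grip_width: 0.088
[0.5789 0.0737 0.1057] [-2.  -2.7  2.4] 0.08796676551664102
N 13755 13739 tilt 58.35 len 0.0902 wid 0.1605 yaw -98.18 O [0.582  0.0992 0.0042]
```

View pics/f.png

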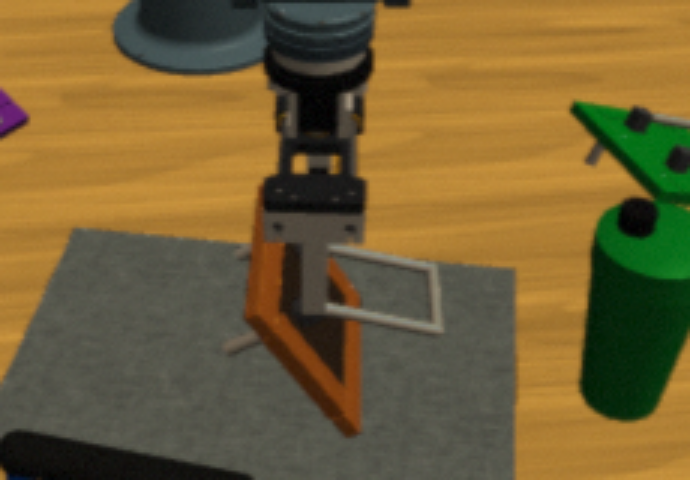

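In the scene view the mirror pivots on its bottom edge, with the lower corner at (350,430) in the crop. The finger is on the hinge block at (318,300) and the stand is open. The tilt is 58°. I'm continuing.

```bash
python3 -m handwheel '[[1.8,0,-0.6,0,0.933],[1.8,0,-0.5,0,0.933],[1.8,0,-0.5,0,0.933],[1.8,0,-0.5,0,0.933],[1.8,0,-0.4,0,0.933],[1.8,0,-0.4,0,0.933],[1.8,0,-0.3,0,0.933],[0,0,0,0,0.933]]'|tail -2
python3 look.py w19; python3 t1.py w19.npz "(120,60,440,330)"|egrep "tilt"
python3 -m handwheel '[[1.9,0,-0.3,0,0.933],[1.9,0,-0.2,0,0.933],[1.9,0,-0.2,0,0.933],[1.9,0,-0.1,0,0.933],[1.9,0,-0.1,0,0.933],[0,0,0,0,0.933]]'|tail -2
python3 look.py w20; python3 t1.py w20.npz "(120,60,440,330)"|egrep "tilt"
python3 -m handwheel '[[1.9,0,0,0,0.933],[1.9,0,0,0,0.933],[1.9,0,0,0,0.933],[1.9,0,0,0,0.933],[1.9,0,0,0,0.933],[0,0,0,0,0.933]]'|tail -2
python3 look.py w21; python3 t1.py w21.npz "(120,60,440,330)"|egrep "tilt"
```

```text
wrist_force: [1.4, -1.6, -2.7]
grip_width: 0.0878
[0.5805 0.0862 0.1083] [ 1.4 -1.6 -2.7] 0.08782329865000149
N 9273 9217 tilt 64.88 len 0.085 wid 0.1606 yaw -98.6 O [0.5817 0.0992 0.005 ]
wrist_force: [0.2, -1.3, -2.7]
grip_width: 0.0884
[0.5816 0.0957 0.1094] [ 0.2 -1.3 -2.7] 0.08835367751065197
N 9015 8813 tilt 69.51 len 0.0842 wid 0.1603 yaw -99.41 O [0.5817 0.0997 0.0048]
wrist_force: [-2.0, -1.0, -0.3]
grip_width: 0.088
[0.5831 0.1051 0.1097] [-2.  -1.  -0.3] 0.08798801896096457
N 5468 5149 tilt 74.78 len 0.0822 wid 0.1605 yaw -93.57 O [0.5817 0.0999 0.0046]
```

```bash
python3 -m handwheel '[[1.9,0,0.1,0,0.933],[1.9,0,0.1,0,0.933],[1.9,0,0.1,0,0.933],[1.9,0,0.2,0,0.933],[1.9,0,0.2,0,0.933],[0,0,0,0,0.933]]'|tail -2
python3 -m handwheel '[[1.9,0,0.3,0,0.933],[1.9,0,0.3,0,0.933],[1.9,0,0.3,0,0.933],[1.9,0,0.3,0,0.933],[1.9,0,0.4,0,0.933],[0,0,0,0,0.933]]'
cat > side.py <<'E'
from h import *
from plant import camera
import sys
c=camera("scene");P=cloud(c);hsv=cv2.cvtColor(c["img"],cv2.COLOR_RGB2HSV)
m=(hsv[...,1]>140)&(hsv[...,0]<14)&(c["z_map"]>0)&(P[...,2]>.008)&(P[...,2]<.17)&(abs(P[...,0]-.58)<.11)&(P[...,1]>-.08)&(P[...,1]<.2)
p=P[m];q=p[p[:,0]>np.percentile(p[:,0],97)-.008]  # near side face
d=np.array([.139,.9903]);out=(q[:,:2]-[.5817,.0995])@d
pf=np.polyfit(q[:,2],out,1);print("near side n",len(q),"tilt",90+np.degrees(np.arctan(pf[0])).round(2),"out@0",pf[1].round(4),"zmax",q[:,2].max().round(4))
cv2.imwrite("pics/%s.png"%sys.argv[1],cv2.resize(c["img"][130:290,170:400],None,fx=3,fy=3)[:,:,::-1])
E
python3 side.py g
```

```text
wrist_force: [-4.3, -0.0, 1.5]
grip_width: 0.0881
time_s: 23.05
ee_pos: [0.5859, 0.124, 0.1073]
tcp_rot: [-180.0, -0.0, 81.9]
wrist_force: [-4.6, 2.2, 3.9]
grip_width: 0.0877
near side n 272 tilt 85.31 out@0 0.009 zmax 0.1546
```

View pics/g.png

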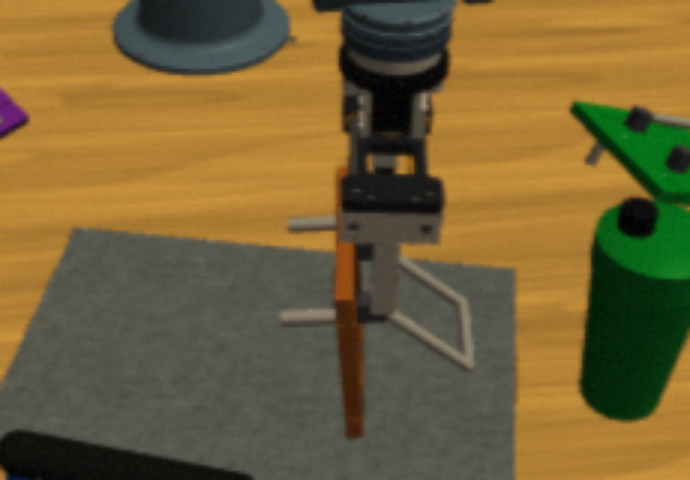

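The mirror is now near upright at about 85°. The bottom is at (352,435) in the crop, the stand is open and the finger is on the block. I'm continuing over the balance point.

```bash
python3 -m handwheel '[[1.6,0,0.2,0,0.932],[1.6,0,0.3,0,0.932],[1.6,0,0.3,0,0.932],[1.6,0,0.3,0,0.932],[1.6,0,0.4,0,0.932],[1.4,0,0.4,0,0.932],[0,0,0,0,0.932]]'; python3 side.py g2
python3 -m handwheel '[[1.2,0,0.2,0,0.932],[1.2,0,0.3,0,0.932],[1.2,0,0.3,0,0.932],[1.2,0,0.3,0,0.932],[0,0,0,0,0.932]]'; python3 side.py g3
```

```text
time_s: 23.8
ee_pos: [0.5872, 0.1329, 0.1052]
tcp_rot: [180.0, 0.0, 81.9]
wrist_force: [-3.4, 1.1, 1.7]
grip_width: 0.0875
near side n 239 tilt 90.41 out@0 0.0071 zmax 0.153
time_s: 24.35
ee_pos: [0.5879, 0.1377, 0.1042]
tcp_rot: [180.0, 0.0, 81.9]
wrist_force: [-2.6, 0.1, 0.7]
grip_width: 0.0877
near side n 244 tilt 92.92 out@0 0.0069 zmax 0.154
```

```bash
python3 -m handwheel '[[1.3,0,0.3,0,0.932],[1.3,0,0.3,0,0.932],[1.3,0,0.4,0,0.932],[1.3,0,0.4,0,0.932],[1.3,0,0.4,0,0.932],[0,0,0,0,0.932]]'; python3 side.py g4
python3 -m handwheel '[[1.3,0,0.4,0,0.932],[1.3,0,0.4,0,0.932],[1.3,0,0.5,0,0.932],[1.3,0,0.5,0,0.932],[1.3,0,0.5,0,0.932],[0,0,0,0,0.932]]'; python3 side.py g5
```

```text
time_s: 25.0
ee_pos: [0.5889, 0.1443, 0.1026]
tcp_rot: [180.0, -0.0, 81.9]
wrist_force: [-2.9, 0.5, 2.1]
grip_width: 0.0879
near side n 239 tilt 96.47 out@0 0.0069 zmax 0.1539
time_s: 25.65
ee_pos: [0.5899, 0.1509, 0.1004]
tcp_rot: [180.0, -0.0, 81.9]
wrist_force: [-4.0, 2.7, 5.8]
grip_width: 0.0877
near side n 246 tilt 100.23 out@0 0.0062 zmax 0.1531
```

View pics/g5.png

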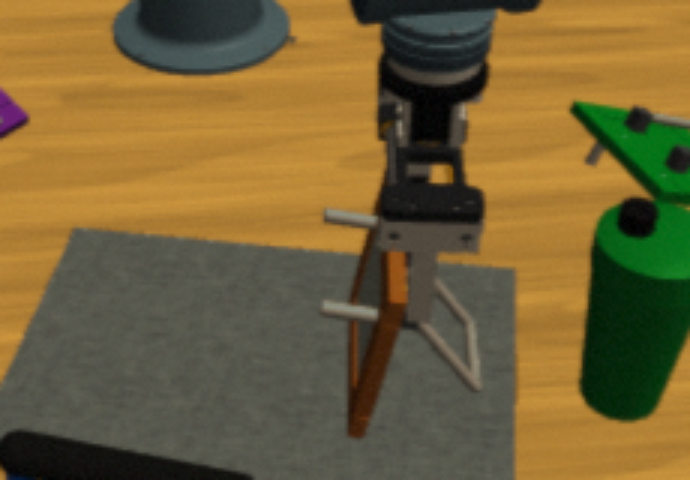

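At about 100° the bar is some 13 mm above the mat, at (478,387) in the crop, and the fingers are still clear of the panel back. I'll go on to about 104°.

```bash
python3 -m handwheel '[[1.2,0,0,0,0.932],[1.2,0,0.3,0,0.932],[1.2,0,0.4,0,0.932],[0,0,0,0,0.932]]'; python3 side.py g6
python3 -m handwheel '[[1.2,0,0.4,0,0.932],[1.2,0,0.5,0,0.932],[1,0,0.5,0,0.932],[0,0,0,0,0.932]]'; python3 side.py g7
```

```text
time_s: 26.1
ee_pos: [0.5903, 0.154, 0.0992]
tcp_rot: [180.0, 0.0, 81.9]
wrist_force: [-2.7, 1.4, 1.4]
grip_width: 0.088
near side n 246 tilt 101.9 out@0 0.0063 zmax 0.1522
time_s: 26.55
ee_pos: [0.5907, 0.1569, 0.0983]
tcp_rot: [-180.0, 0.1, 81.9]
wrist_force: [-3.5, -2.0, 4.3]
grip_width: 0.0877
near side n 249 tilt 103.28999999999999 out@0 0.006 zmax 0.1514
```

```bash
python3 -m handwheel '[[0,0,0,0,0.934],[0,0,0,0,0.936],[0,0,0,0,0.938],[0,0,0,0,0.94],[0,0,0,0,0.945],[0,0,0,0,0.95]]'; python3 side.py g8
```

```text
time_s: 27.2
ee_pos: [0.5911, 0.1574, 0.0979]
tcp_rot: [179.9, -0.0, 81.9]
wrist_force: [0.3, 1.0, -0.3]
grip_width: 0.089
near side n 262 tilt 103.42 out@0 0.0059 zmax 0.1505
```

```bash
python3 - <<'E'
from plant import observe
o=observe();print(o["wrist_force"],o["ft_torque"],o["grip_width"],o["ee_pos"])
E
```

```text
[0.25253439 0.67931546 0.59703702] [ 0.04783044 -0.01683923  0.01736927] 0.08926183838551563 [0.59110187 0.15733259 0.09796979]
```

View pics/g8.png

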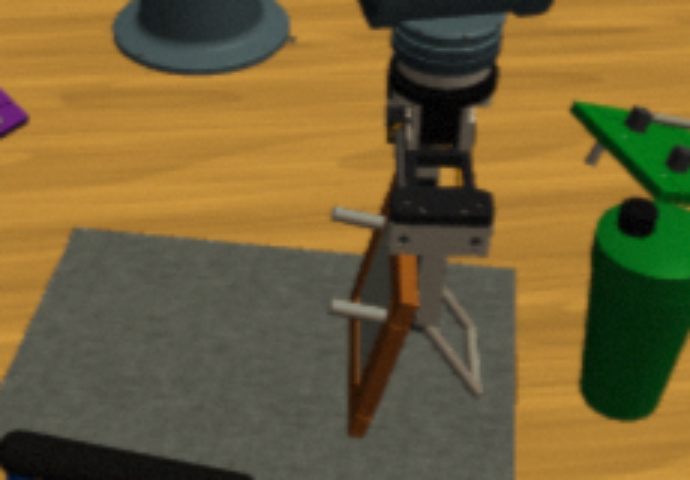

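The mirror is released and leans on the two fingers at 103.4°. I'll ease it back by moving the fingers outward slowly.

```bash
python3 -m handwheel '[[0,0,0,0,0.97],[0.7,0,0,0,0.97],[0.7,0,0,0,0.97],[0.7,0,0,0,0.97],[0.7,0,0,0,0.97],[0.7,0,0,0,0.97],[0,0,0,0,0.97]]'|tail -3; python3 side.py g9
python3 -m handwheel '[[0.7,0,0,0,0.97],[0.7,0,0,0,0.97],[0.7,0,0,0,0.97],[0.7,0,0,0,0.97],[0.7,0,0,0,0.97],[0,0,0,0,0.97]]'|tail -3; python3 side.py g10
```

```text
tcp_rot: [-180.0, 0.0, 81.9]
wrist_force: [-0.3, 1.4, -0.7]
grip_width: 0.0914
near side n 243 tilt 104.47 out@0 0.0064 zmax 0.1512
tcp_rot: [180.0, -0.0, 81.9]
wrist_force: [0.3, 1.1, -0.4]
grip_width: 0.0912
near side n 255 tilt 106.23 out@0 0.0055 zmax 0.1501
```

```bash
python3 -m handwheel '[[0.6,0,0,0,0.97],[0.6,0,0,0,0.97],[0.6,0,0,0,0.97],[0.6,0,0,0,0.97],[0.6,0,0,0,0.97],[0,0,0,0,0.97]]'|tail -3; python3 side.py g11
python3 -m handwheel '[[0.6,0,0,0,0.98],[0.6,0,0,0,0.98],[0.6,0,0,0,0.98],[0.6,0,0,0,0.98],[0.6,0,0,0,0.98],[0,0,0,0,0.98]]'|tail -3; python3 side.py g12
```

```text
tcp_rot: [180.0, -0.0, 81.9]
wrist_force: [0.3, 0.3, 0.3]
grip_width: 0.0913
near side n 251 tilt 107.01 out@0 0.0061 zmax 0.1501
tcp_rot: [180.0, 0.0, 81.9]
wrist_force: [0.4, 0.0, 0.5]
grip_width: 0.0919
near side n 256 tilt 107.8 out@0 0.0061 zmax 0.1503
```

```bash
python3 -m handwheel '[[0.8,0,0,0,1],[0.8,0,0,0,1],[0.8,0,0,0,1],[0.8,0,0,0,1],[0.8,0,0,0,1],[0.8,0,0,0,1],[0.8,0,0,0,1],[0,0,0,0,1]]'|tail -3; python3 side.py h1
python3 -c "
from plant import observe
o=observe();print(o['ee_pos'],o['wrist_force'])"
```

```text
tcp_rot: [180.0, -0.0, 81.9]
wrist_force: [-0.2, 0.0, -0.4]
grip_width: 0.094
near side n 270 tilt 108.05 out@0 0.0055 zmax 0.1503
[0.59329251 0.17586567 0.09804169] [-0.61297728  0.00843725  0.27878289]
```

View pics/h1.png

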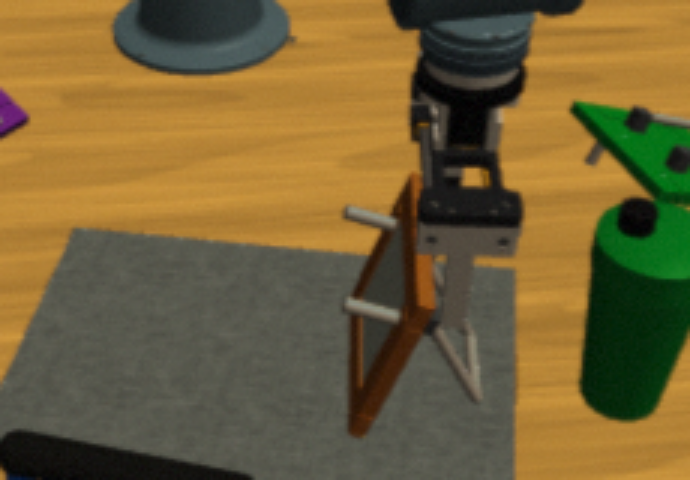

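The mirror stands on its bottom edge and the bar, which is at (478,400) in the crop, and the fingers are clear of it. I'm retreating straight up.

```bash
python3 -m handwheel '[[0,0,-2,0,1],[0,0,-5,0,1],[0,0,-10,0,1],[0,0,-20,0,1],[0,0,-30,0,1],[0,0,-40,0,1],[0,0,-40,0,1],[0,0,-40,0,1],[0,0,0,0,1],[0,0,0,0,1]]'
python3 -m handwheel '[[0,0,0,0,1],[0,0,0,0,1],[0,0,0,0,1],[0,0,0,0,1],[0,0,0,0,1],[0,0,0,0,1],[0,0,0,0,1],[0,0,0,0,1]]'|head -1
python3 side.py h2
python3 - <<'E'
from h import *
from plant import camera
c0=dict(np.load("scene0.npz"));c=camera("scene")
cv2.imwrite("pics/h3.png",c["img"][:,:,::-1])
t=camera("top");a=np.load("top0.npz")["img"]
d=np.abs(t["img"].astype(int)-a).sum(2)
for n,(x0,y0,x1,y1) in dict(shaker=(175,135,218,188),case=(380,175,420,238),handle=(290,103,368,165),green=(120,222,180,292)).items():print(n,d[y0:y1,x0:x1].mean().round(1))
E
```

```text
time_s: 31.8
ee_pos: [0.5938, 0.1759, 0.287]
tcp_rot: [179.8, -0.0, 81.9]
wrist_force: [-0.6, -0.9, -0.6]
grip_width: 0.0942
time_s: 32.6
near side n 260 tilt 107.87 out@0 0.0058 zmax 0.1488
shaker 39.1
case 15.5
handle 17.9
green 15.6
```

View pics/h3.png

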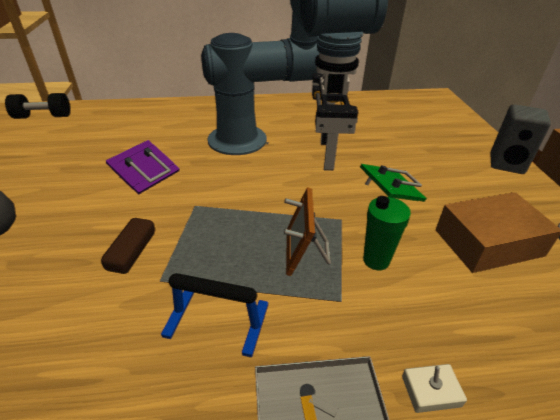

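The mirror stands by itself, its foot at (290,272) and its bar at (327,262). The shaker, case and handle sit at the same pixels as at the start, and the gripper is clear.

```bash
python3 -c "
from plant import close_job
print(close_job())"
```

```text
the job is handed in; nothing more can be done
None
```

The mirror is standing by itself on its bottom edge and the open stand, and the job was handed in with the gripper clear of everything.

- **Opening the stand:** I opened it from about 0.36 to 0.79 rad (stop at 0.80) with a light grip on its arms while the mirror lay on its pegs. At the stop, the push lifted the bottom edge by about 1 mm for a moment.
- **Tipping up:** I gripped the two hinge blocks lightly and pivoted the mirror on its bottom edge, past upright to a 103° tilt. I then opened the grip so it leaned on the fingers, and backed them off until the bar took the weight.
- **Last checks:** It held at 107.9° (about 0.31 rad of lean) for over a second after the fingers withdrew, at 32.6 s of the allowed 64 s.
- **Other objects:** In the scene picture the shaker, glasses case, push-up handle and both look-alikes appear where they were. My automatic before/after comparison in the top view read high for the shaker (39 against 15–18 for the rest). I put that down to the arm being in front of it and did not check further.

**Not perfect:**
- The bottom edge ended about 9 mm to the robot's left of where it started.
- Twice early in the tip, the mirror stuck in the grip and its bottom edge rose about 8–10 mm. I lowered it most of the way and eased the grip so the bottom edge swung the last few millimetres down to the mat. Neither time did it drop.

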